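# Fill the gap in the assembly fixture with the spacer block that fits

### The job

An aluminium tube is clamped in the assembly fixture and leaves a gap to the end stop: it needs a spacer block there, and the blocks stand on the plywood stand behind a jar and a carton. First set the jar and the carton aside, both standing on the black rubber mat; then take the widest of the three blocks that goes into the gap, trying them if in doubt, and set it square down on the fixture's plate between tube and stop, in line with them. Finally put the jar and the carton back where each of them stood; keep them upright all the while, leave the unused blocks in their places on the stand (trying one is fine if you put it back), and do not disturb the screwdriver.

Things in the scene. Friction and masses are not known exactly. Their poses are not given: they have to be found in the camera images.
- jar: Loose round grey plastic jar with a steel lid, 54 mm in diameter, 115 mm high, about 0.3 kg. Origin: centre of its underside, z up. It stands on the plywood stand (board 170 x 240 mm, its top 12 mm above the bench, 30 mm high cheeks at both short ends), in front of the row of blocks, left or right of the carton, 94 mm between their centres.
- carton: Loose upright cardboard carton, 50 mm (its x axis) by 56 mm (y), 115 mm high, about 0.3 kg. Origin: centre of its underside, z up. It stands on the plywood stand beside the jar, in front of the row of blocks, roughly square to the stand.
- block_narrow: The narrowest of three loose plain aluminium spacer blocks: 20 mm wide (its y axis, the dimension that fills the gap), 56 mm deep (x), 50 mm high, a small dark bolt mark on top. Origin: centre of its underside, z up. It stands in the row behind jar and carton, 12 mm clear of them, in any of three places 60 mm apart along the row. Grip it across its 56 mm depth.
- block_middle: The middle-sized one of three loose plain aluminium spacer blocks: 33 mm wide (its y axis, the dimension that fills the gap), 56 mm deep (x), 50 mm high, a small dark bolt mark on top. Origin: centre of its underside, z up. It stands in the row behind jar and carton, 12 mm clear of them, in any of three places 60 mm apart along the row. Grip it across its 56 mm depth.
- block_wide: The widest of three loose plain aluminium spacer blocks: 46 mm wide (its y axis, the dimension that fills the gap), 56 mm deep (x), 50 mm high, a small dark bolt mark on top. Origin: centre of its underside, z up. It stands in the row behind jar and carton, 12 mm clear of them, in any of three places 60 mm apart along the row. Grip it across its 56 mm depth.
- side_mat: Black rubber mat fixed on the bench, 200 mm (its x axis) by 130 mm (its y axis), 4 mm thick, free at the start: the side area. Origin: centre of its underside. It lies to the left or right of the stand, the fixture on the other side.
- stop_face (a point): Foot of the face of the fixture's end stop, at the plate's top (12 mm above the bench). Its x axis points across the gap to the tube, y is across the fixture, z up. The dark steel plate is 270 x 95 mm; the fixed steel stop is 30 mm wide (y) and 35 mm high. A red-handled toggle clamp, up to 55 mm above the plate, holds the tube about 165 mm from this face.
- tube: The clamped square aluminium tube, 30 x 30 mm, 135 mm long, lying on the fixture plate in line with the stop; it does not move. Origin: the foot of its end that faces the stop, at the plate's top; it runs away from there along its x axis. The gap to fill is the distance from stop_face to this point, 26 to 56 mm.
- screwdriver: Bystander: loose screwdriver, 200 mm long and under 40 mm high, black handle, lying on the bench in front of the stand, along y. Origin: under its middle.
Not all that is in view belongs to the job. Leave any green or orange look-alike of the block_narrow alone.

How it is judged:
By the outcome, as a careful person would: the job done as asked, in the order asked, and still so for the second after the job is handed in, with the robot touching nothing.
It also fails if it takes over 136 s, if anything falls off the work surface, if the arm or the gripper's body presses on something with over 40 N, if the wrist force passes 120 N, or if a joint passes its speed limit or range.

### The arm

A 6-joint arm with a two-finger parallel gripper is mounted at the origin on the work surface. World frame = base frame: x ahead of the robot, y to its left, z up, the work surface at z = 0. Lengths are in m, angles in rad, forces in N, time in s.
With the tool pointing down it reaches from about 0.3 to 0.775 m from the base axis. Payload 14.6 kg.
Tool frame: the origin (TCP) lies at the centre of the arm's flange, where the gripper is bolted on; the fingertips stand 199 mm ahead of it and the grasp point (between the pads) lies 180 mm ahead of it; z points along the fingers, y is the line along which they close (so a half turn about z gives the same grasp; the last joint's range is limited). The gripper opens to 94 mm and grips with 3 to 60 N. Pads are 16 mm wide; open, the fingers measure 119 mm over their backs; the gripper's body (75 mm by 177 mm) begins 78 mm behind the grasp point.
Start: joints at [1.111, 0.3, 1.521, -0, 1.321, -0.067], TCP at [0.211, 0.508, 0.405] pointing down, gripper open.
Joint ranges: [-3.03, 3.03], [-0.79, 2.21], [0.23, 2.52], [-1.04, 4.18], [0, 3.07], [-2.55, 2.55]. Speed limits (rad/s): [2.22, 2.22, 2.57, 3.14, 3.14, 3.14].

### API

Orientations are given as [roll, pitch, yaw] about the fixed x, y, z axes, in that order (R = Rz(yaw) Ry(pitch) Rx(roll)).
In Python, from station import ctrl gives the robot as it stands. The module is installed in compiled form; this text tells all that it offers.
- The arm moves only by the tool servo_tool, never from a script. Its argument "motion" is a list of rows, each a list of 5 numbers: the closure, from 0 (fully open) to 1 (shut), then the shift along the world's x, y, z in cm, then the turn about the world's z in degrees. A call has 1 to 20 rows; each row is the pose to reach, as a shift and turn from the pose commanded when the call began; what a row does not reach only later rows make up. A row lasts 1/8 s, in which the tool goes at most 62.5 mm and 10.7 degrees, less where a joint would pass 70% of its speed; a pose out of reach is approached as far as the arm can. A call with a gripper value outside its range is refused whole. The fingers move at their own pace and stop on an object; "squeeze" is the grip in N (left out, the last holds). Time passes only in rows, so rows that repeat a pose let the fingers close. It gives the time, the measured TCP pose, the force, the opening and the grip force at its end, in the units of the state.
- ctrl.get_obs(): the state, without advancing time (a new reading comes with each control period).
- ctrl.camera(name): name is "side" or "top" or "wrist"; returns a dict with "image" (384x512x3 uint8, red, green, blue), "fx", "fy", "cx", "cy" (pixels), "camera_from_world" (4x4, takes a point from world to camera coordinates); the wrist camera has in their place "hand_eye" (4x4, takes a point from camera to tool coordinates, whose origin is the TCP and whose axes are the flange's). Camera axes: x right, y up, looking along -z (the intrinsics and any distortion apply to the point x, -y, -z); pixel columns grow to the right and rows downward; lengths in m; the calibration is good to about 2 mm. The wrist camera is an equidistant fisheye: a pixel r from the principal point sees the ray r / f radians off the axis. A picture is of the moment at which its call begins: read the wrist's pose just before it. There is no depth.
- ctrl.hand_in(): hands the job in; it is judged then, once.
The state is a dict: "time_s": time; "qpos": joint angles; "joint_vel": joint speeds; "tau": joint torques, N m; "ee_pos": TCP position; "eef_rot": TCP orientation; "force": force on the tool from outside, world axes, zero at the start; "moment": the same for the moment, N m; "grip_width": finger opening in m; "grip_force": force on a finger pad.
Only numpy, scipy, OpenCV 4.12 (cv2) and the standard library are available. Lean on these libraries where they do the work, as an engineer would, in place of code of your own. Each camera call takes 0.05 s, during which the arm holds its last target. There are 200 camera calls.

## Working session

There is one attempt and no reset: what is moved stays moved. The work goes in short steps, Python scripts to look and compute and a tool call to move; the robot and the scene stay as the last step left them, time stands still between calls to the robot, and variables do not carry over. Pictures are saved under pics/ and viewed, at most 14 in all, crops included, and the job is handed in when it is done.

Besides the shell and the picture viewer there is one more tool, called after "Request:" in YAML: its name, and indented under it one key for each argument. servo_tool: Moves the arm, as the interface text tells. Its arguments: {"type":"object","properties":{"motion":{"type":"array","items":{"type":"array","items":{"type":"number"}}},"squeeze":{"type":"number"}},"required":["motion"]}

```bash
mkdir -p pics
cat > h.py <<'E'
import numpy as np,cv2
from station import ctrl
from scipy.spatial.transform import Rotation as R
def snap(name,fn=None):
    o=ctrl.get_obs(); c=ctrl.camera(name); c['name']=name
    if name=='wrist':
        T=np.eye(4); T[:3,:3]=R.from_euler('xyz',o['eef_rot']).as_matrix(); T[:3,3]=o['ee_pos']
        c['wc']=T@np.array(c['hand_eye'])
    else: c['wc']=np.linalg.inv(np.array(c['camera_from_world']))
    if fn: cv2.imwrite('pics/'+fn,cv2.cvtColor(c['image'],cv2.COLOR_RGB2BGR))
    return c
def ray(c,u,v):
    x=(u-c['cx'])/c['fx']; y=(v-c['cy'])/c['fy']
    if c['name']=='wrist':
        r=np.hypot(x,y)+1e-12; d=np.array([np.sin(r)*x/r,-np.sin(r)*y/r,-np.cos(r)])
    else: d=np.array([x,-y,-1.])
    return c['wc'][:3,3],c['wc'][:3,:3]@d
def onz(c,u,v,z):
    p,d=ray(c,u,v); return p+d*(z-p[2])/d[2]
def tri(c1,a,c2,b):
    p,d=ray(c1,*a);q,e=ray(c2,*b)
    s=np.linalg.lstsq(np.c_[d,-e],q-p,rcond=None)[0]
    A,B=p+s[0]*d,q+s[1]*e
    return (A+B)/2,np.linalg.norm(A-B)
def proj(c,P):
    x,y,z=(np.linalg.inv(c['wc'])@np.r_[P,1])[:3]; a,b=x/-z,-y/-z
    if c['name']=='wrist':
        r=np.hypot(a,b); k=np.arctan2(np.hypot(x,y),-z)/(r+1e-12); a,b=a*k,b*k
    return c['cx']+c['fx']*a,c['cy']+c['fy']*b
E
python3 - <<'E'
from h import *
o=ctrl.get_obs();print(o['time_s'],o['eef_rot'],o['ee_pos'])
t=snap('top','top.png');s=snap('side','side.png');w=snap('wrist','w0.png')
for c in(t,s,w):print(c['name'],c['fx'],c['cx'],c['cy'],c['wc'].round(3).tolist(),[k for k in c])
E
```

```text
0.0 [-3.14040491e+00 -1.00867795e-04  2.74880644e+00] [0.21050357 0.50808033 0.4040691 ]
top 456.1494334347125 248.95823295371744 184.97615245316243 [[0.03, 0.995, -0.097, 0.48], [-0.999, 0.031, 0.017, 0.016], [0.02, 0.096, 0.995, 1.091], [0.0, 0.0, 0.0, 1.0]] ['image', 'fx', 'fy', 'cx', 'cy', 'camera_from_world', 'name', 'wc']
side 447.2498283802374 253.85648793889615 188.17942895513104 [[0.736, 0.475, -0.483, -0.01], [-0.677, 0.533, -0.507, -0.613], [0.016, 0.7, 0.714, 0.925], [0.0, 0.0, 0.0, 1.0]] ['image', 'fx', 'fy', 'cx', 'cy', 'camera_from_world', 'name', 'wc']
wrist 297.3186396354542 257.4708294418035 192.10787319214202 [[0.384, -0.891, -0.242, 0.14], [0.923, 0.37, 0.101, 0.537], [-0.001, -0.262, 0.965, 0.385], [0.0, 0.0, 0.0, 1.0]] ['image', 'fx', 'fy', 'cx', 'cy', 'hand_eye', 'name', 'wc']
```

View pics/top.png

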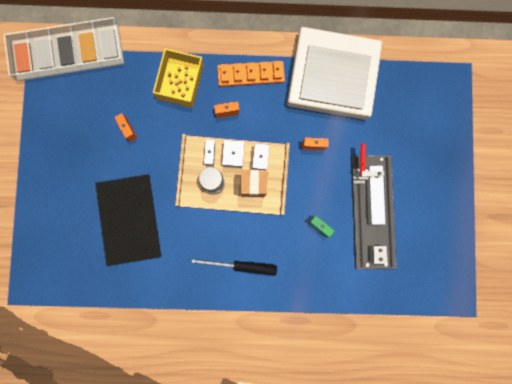

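View pics/side.png

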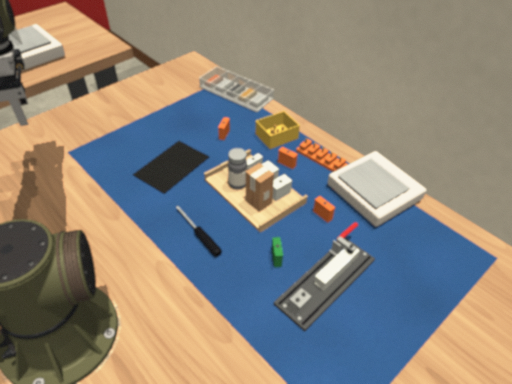

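The top view shows three aluminium blocks in the stand's row: narrow at (209,152), wide at (233,153) and middle at (261,156). The jar is at (210,180), the carton at (254,183), the mat at (128,220), and the tube and stop at (378,195) and (380,255). Look-alikes to leave alone are the orange pieces at (226,109), (315,143) and (124,127), the orange row at (251,74), and the green one at (321,226).

Run:
```python
from h import *
t=snap('top')
for n,u,v,z in[('narrow',209,152,.062),('wide',233,153,.062),('mid',261,156,.062),('jar',210,180,.127),('carton',254,183,.127),('mat',128,220,.004),('stop',380,255,.047),('tubeend',378,223,.042),('tubefar',376,166,.042),('scr0',193,262,.01),('scr1',276,268,.02),('green',321,226,.03)]:
    print(n,onz(t,u,v,z).round(3))
im=cv2.cvtColor(t['image'],cv2.COLOR_RGB2BGR)
a=cv2.resize(im[125:225,170:300],None,fx=5,fy=5,interpolation=2)[:, :]
cv2.imwrite('pics/stand.png',a)
```

```text
narrow [0.653 0.091 0.062]
wide [0.653 0.036 0.062]
mid [ 0.648 -0.028  0.062]
jar [0.582 0.082 0.127]
carton [ 0.579 -0.012  0.127]
mat [0.494 0.28  0.004]
stop [ 0.431 -0.306  0.047]
tubeend [ 0.504 -0.303  0.042]
tubefar [ 0.637 -0.298  0.042]
scr0 [0.401 0.122 0.01 ]
scr1 [ 0.393 -0.071  0.02 ]
green [ 0.493 -0.173  0.03 ]
```

View pics/stand.png

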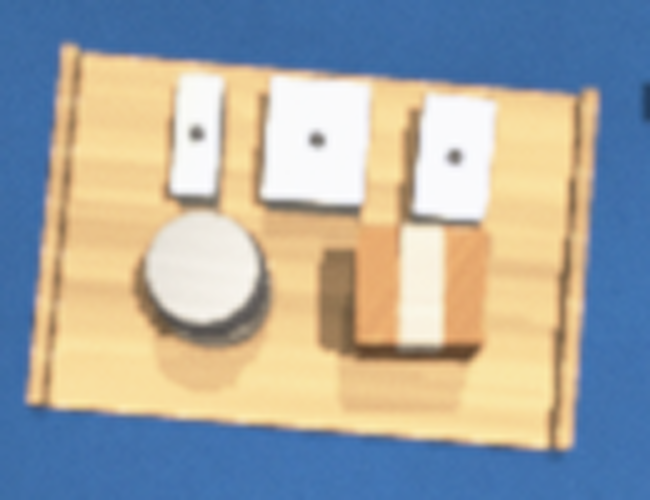

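The crop confirms the choice: narrow, wide and middle sit left to right in the row, all plain aluminium with bolt marks. The jar is on the left and the carton on the right, in front of them. Now I'll go closer for a two-place measurement with the wrist camera.

Request:
servo_tool:
  motion:
    - [0, 27, -47, 0, 19.5]
    - [0, 27, -47, 0, 19.5]
    - [0, 27, -47, 0, 19.5]
    - [0, 27, -47, 0, 19.5]
    - [0, 27, -47, 0, 19.5]
    - [0, 27, -47, 0, 19.5]
    - [0, 27, -47, 0, 19.5]
    - [0, 27, -47, 0, 19.5]
    - [0, 27, -47, 0, 19.5]
    - [0, 27, -47, 0, 19.5]
    - [0, 27, -47, 0, 19.5]
    - [0, 27, -47, 0, 19.5]
    - [0, 27, -47, 0, 19.5]
    - [0, 27, -47, 0, 19.5]

```text
time_s: 1.95
ee_pos: [0.4804, 0.0385, 0.4048]
eef_rot: [3.142, 0.0, 3.09]
force: [-0.3, 0.5, 0.3]
grip_width: 0.0939
grip_force: 0.0
```

Run:
```python
from h import *
import pickle
o=ctrl.get_obs();print(o['time_s'],o['eef_rot'],o['ee_pos'],o['qpos'])
pickle.dump(snap('wrist','w1.png'),open('w1.pkl','wb'))
```

```text
1.95 [3.14156619e+00 2.21081599e-04 3.08990163e+00] [0.48038303 0.03853494 0.4047623 ] [ 4.02517358e-03  1.47590792e-01  1.70706398e+00  1.46954027e-05
  1.28671567e+00 -1.51508425e+00]
```

Request:
servo_tool:
  motion:
    - [0, 0, -12, 0, 0]
    - [0, 0, -12, 0, 0]
    - [0, 0, -12, 0, 0]
    - [0, 0, -12, 0, 0]
    - [0, 0, -12, 0, 0]

```text
time_s: 2.62
ee_pos: [0.4806, -0.0809, 0.4047]
eef_rot: [3.141, 0.0, 3.091]
force: [-0.8, -0.5, -0.7]
grip_width: 0.0936
grip_force: 0.0
```

Run:
```python
from h import *
import pickle
o=ctrl.get_obs();print(o['time_s'],o['eef_rot'],o['ee_pos'],o['joint_vel'].round(3) if hasattr(o['joint_vel'],'round') else '')
pickle.dump(snap('wrist'),open('w2.pkl','wb'))
a=[pickle.load(open(f,'rb'))['image'] for f in('w1.pkl','w2.pkl')]
im=np.vstack([x[90:384] for x in a])
cv2.imwrite('pics/w12.png',cv2.cvtColor(im,cv2.COLOR_RGB2BGR))
```

```text
2.625 [3.14149570e+00 1.02764707e-04 3.09060864e+00] [ 0.48059775 -0.08085317  0.40469942] [ 0.003  0.001  0.    -0.    -0.    -0.003]
```

View pics/w12.png

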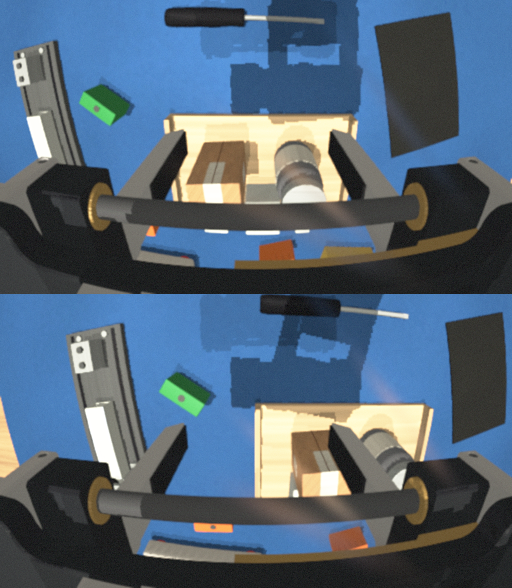

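w1 (upper) and w2 (lower) show the stand with carton and jar from the front, the fixture on the left, and the gripper's bar hiding the blocks. For heights I'll combine the top and side views, zoomed.

Run:
```python
from h import *
import pickle
t=snap('top');s=snap('side');pickle.dump((t,s),open('ts.pkl','wb'))
f=lambda x,k:cv2.cvtColor(cv2.resize(x,None,fx=k,fy=k,interpolation=2),cv2.COLOR_RGB2BGR)
a=f(s['image'][140:230,200:310],4)   #440x360
b=f(t['image'][150:275,345:405],4)   #240x500
w=pickle.load(open('w2.pkl','rb'))
c=f(w['image'][110:290,60:180],2) #240x360
C=np.zeros((600,800,3),np.uint8);C[:360,:440]=a;C[:500,440:680]=b
cv2.imwrite('pics/m1.png',C)
C[:]=0
C[:500,:800]=0;C[:540,:360]=f(w['image'][110:290,60:180],3)
cv2.imwrite('pics/m2.png',C[:540,:360])
```

```text
(no output)
```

View pics/m1.png

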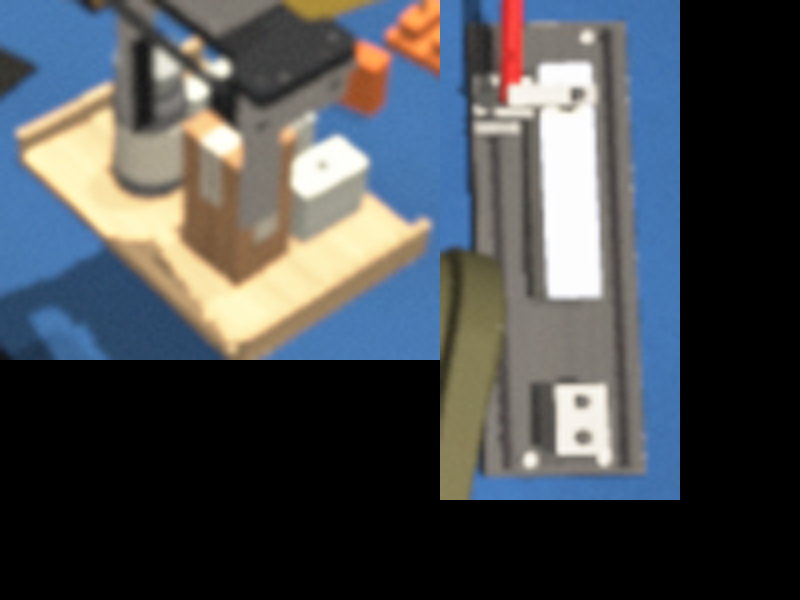

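View pics/m2.png

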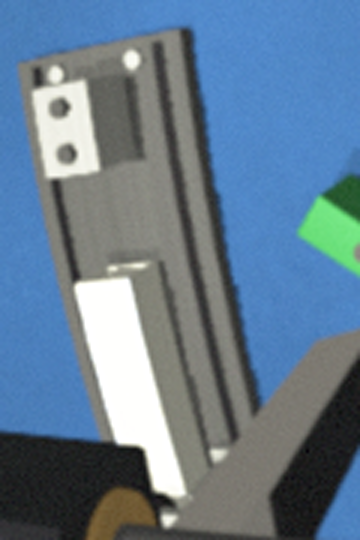

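The fixture is clear in both crops. In the top view the stop face's top edge is at about row 245.7 and the tube end's at about row 224.2. In the wrist view, the stop edge runs (46,179) to (100,167) and the tube edge (76,283) to (131,277), in crop pixels.

Run:
```python
from h import *
import pickle
t,_=pickle.load(open('ts.pkl','rb'));w=pickle.load(open('w2.pkl','rb'))
T=lambda x,y:(345+(x-440)/4-.4,150+y/4-.4)
W=lambda x,y:(60+x/3-.3,110+y/3-.3)
for n,a,b,z in[('stopL',T(556,383),W(100,167),.047),('stopR',T(607,383),W(47,179),.047),('tubeL',T(546,297),W(131,277),.042),('tubeR',T(603,297),W(76,282),.042)]:
    p,e=tri(t,a,w,b);print(n,'tri',p.round(4),round(e,4),'top',onz(t,*a,z).round(4),'wr',onz(w,*b,z).round(4))
# tube axis
A=onz(t,*T(571,63),.042);print('tubefar top',A.round(4))
# plate edges
for q in[(475,22),(625,22),(485,473),(645,473)]:print(onz(t,*T(*q),.012).round(4))
im=cv2.imread('pics/side.png');
cv2.imwrite('pics/m3.png',cv2.resize(im[140:230,200:310],None,fx=6,fy=6,interpolation=2))
```

```text
stopL tri [ 0.4513 -0.2926  0.0441] 0.0029 top [ 0.4527 -0.2911  0.047 ] wr [ 0.4497 -0.2915  0.047 ]
stopR tri [ 0.453  -0.3202  0.0484] 0.0014 top [ 0.4536 -0.3204  0.047 ] wr [ 0.4526 -0.3216  0.047 ]
tubeL tri [ 0.501  -0.2869  0.0428] 0.0015 top [ 0.5016 -0.2866  0.042 ] wr [ 0.5007 -0.2879  0.042 ]
tubeR tri [ 0.5025 -0.3204  0.04  ] 0.0002 top [ 0.5026 -0.3196  0.042 ] wr [ 0.5018 -0.319   0.042 ]
tubefar top [ 0.6382 -0.3008  0.042 ]
[ 0.6657 -0.2517  0.012 ]
[ 0.6687 -0.3424  0.012 ]
[ 0.3981 -0.2596  0.012 ]
[ 0.4008 -0.3541  0.012 ]
```

View pics/m3.png

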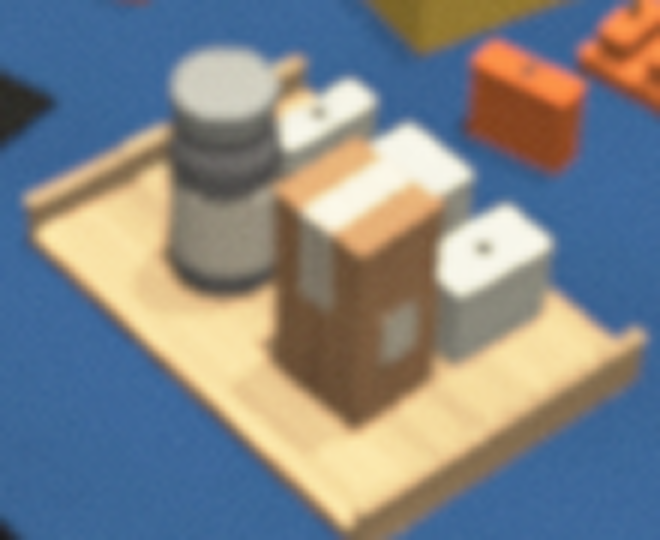

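The side view shows the carton top centred near crop (359,198), the jar lid at (224,88), and the bolt marks at (484,247) for the middle block and (318,112) for the narrow one. The wide block's back corners are at (410,125) and (470,172).

Run:
```python
from h import *
import pickle
t,s=pickle.load(open('ts.pkl','rb'))
S=lambda x,y:(200+x/6-.4,140+y/6-.4)
T=lambda x,y:(170+x/5-.4,125+y/5-.4)
for n,a,b,z in[('jar',(204,267),(224,88),.127),('carton',(422,287),(359,198),.127),('mid',(455,157),(484,247),.062),('nar',(197,133),(318,112),.062),('wBL',(272,80),(410,125),.062),('wBR',(370,82),(470,172),.062)]:
    p,e=tri(t,T(*a),s,S(*b));print(n,p.round(4),round(e,4),onz(t,*T(*a),z).round(4))
def ang(a,b,z):
    d=onz(t,*T(*b),z)-onz(t,*T(*a),z);return np.degrees(np.arctan2(d[1],d[0])).round(1)
print('wide dot',onz(t,*T(317,139),.062).round(4))
print('wide side dirs',ang((260,202),(272,80),.062),ang((362,207),(370,82),.062),'row',ang((370,82),(272,80),.062)-90)
print('carton',ang((355,347),(357,227),.127),ang((488,347),(488,232),.127),'rail',ang((38,400),(69,50),.042),ang((562,440),(590,95),.042))
m=(t['image'].max(2)<45).astype('uint8');m[:170]=0;m[270:]=0;m[:,:90]=0;m[:,165:]=0
r=cv2.minAreaRect(cv2.findNonZero(m));print('mat',[onz(t,*q,.004).round(3).tolist() for q in cv2.boxPoints(r)])
```

```text
jar [0.5868 0.082  0.1223] 0.0011 [0.5867 0.0813 0.127 ]
carton [ 0.5816 -0.0117  0.1235] 0.0004 [ 0.5811 -0.0115  0.127 ]
mid [ 0.6483 -0.0269  0.0611] 0.0004 [ 0.648  -0.0267  0.062 ]
nar [0.6548 0.0918 0.061 ] 0.0014 [0.6552 0.0913 0.062 ]
wBL [0.6819 0.0577 0.0592] 0.0013 [0.6808 0.058  0.062 ]
wBR [0.6811 0.0137 0.0596] 0.0018 [0.6814 0.0132 0.062 ]
wide dot [0.6542 0.0365 0.062 ]
wide side dirs -3.5 -1.8 row 0.7000000000000028
carton 0.9 1.5 rail -2.5 -3.3
mat [[0.576, 0.362, 0.004], [0.599, 0.243, 0.004], [0.42, 0.205, 0.004], [0.397, 0.322, 0.004]]
```

The gap is about 49–50 mm, so the wide block (46 mm) is the one. Jar first.

Request:
servo_tool:
  motion:
    - [0.19, 10.6, 16.2, 0, 0]
    - [0.19, 10.6, 16.2, 0, 0]
    - [0.19, 10.6, 16.2, 0, 0]
    - [0.19, 10.6, 16.2, 0, 0]
    - [0.19, 10.6, 16.2, 0, 0]
    - [0.19, 10.6, 16.2, 0, 0]
    - [0.19, 10.6, 16.2, -4, 0]
    - [0.19, 10.6, 16.2, -8, 0]
    - [0.19, 10.6, 16.2, -12, 0]
    - [0.19, 10.6, 16.2, -15, 0]
    - [0.19, 10.6, 16.2, -16.5, 0]
    - [0.19, 10.6, 16.2, -16.5, 0]
    - [0.55, 10.6, 16.2, -16.5, 0]
    - [0.55, 10.6, 16.2, -16.5, 0]
    - [0.55, 10.6, 16.2, -16.5, 0]
    - [0.55, 10.6, 16.2, -16.5, 0]
  squeeze: 20

```text
time_s: 4.78
ee_pos: [0.5867, 0.0802, 0.2405]
eef_rot: [3.141, 0.001, 3.089]
force: [-0.2, 1.1, 6.8]
grip_width: 0.0541
grip_force: 20.0
```

Request:
servo_tool:
  motion:
    - [0.55, 0, 0, 2, 0]
    - [0.55, 0, 0, 5, 0]
    - [0.55, 0, 0, 8, 0]
    - [0.55, -1, 5, 8, 0]
    - [0.55, -2, 10, 8, 0]
    - [0.55, -3, 15, 8, 0]
    - [0.55, -4, 19, 8, 0]
    - [0.55, -4.2, 20.7, 8, 0]
    - [0.55, -4.2, 20.7, 7, 0]
    - [0.55, -4.2, 20.7, 4, 0]
    - [0.55, -4.2, 20.7, 1.5, 0]
    - [0.55, -4.2, 20.7, 0.3, 0]
    - [0.55, -4.2, 20.7, -0.3, 0]
    - [0.55, -4.2, 20.7, -0.7, 0]
    - [0.55, -4.2, 20.7, -0.8, 0]
    - [0.55, -4.2, 20.7, -0.8, 0]

```text
time_s: 6.78
ee_pos: [0.5447, 0.2871, 0.2326]
eef_rot: [3.141, 0.001, 3.089]
force: [-0.9, -3.4, 4.0]
grip_width: 0.0539
grip_force: 20.0
```

Request:
servo_tool:
  motion:
    - [0.19, 0, 0, 0, 0]
    - [0.19, 0, 0, 0, 0]
    - [0.19, 0, 0, 0, 0]
    - [0.19, 0, 0, 4, 0]
    - [0.19, 0, 0, 9, 0]
    - [0.19, 0, 0, 14, 0]
    - [0.19, 1, -8, 16, 4]
    - [0.19, 3.7, -29.9, 16, 4]
    - [0.19, 3.7, -29.9, 16, 4]
    - [0.19, 3.7, -29.9, 16, 4]
    - [0.19, 3.7, -29.9, 16, 4]
    - [0.19, 3.7, -29.9, 16, 4]
    - [0.19, 3.7, -29.9, 16, 4]

```text
time_s: 8.4
ee_pos: [0.5815, -0.0116, 0.3915]
eef_rot: [3.141, -0.0, -3.124]
force: [-0.3, -0.1, 0.1]
grip_width: 0.0764
grip_force: 0.0
```

Run:
```python
from h import *
o=ctrl.get_obs();print(o['time_s'],o['eef_rot'],o['ee_pos'])
w=snap('wrist','w3.png')
```

```text
8.4 [ 3.14134850e+00 -2.14070951e-04 -3.12442094e+00] [ 0.58148539 -0.01156659  0.39152401]
```

View pics/w3.png

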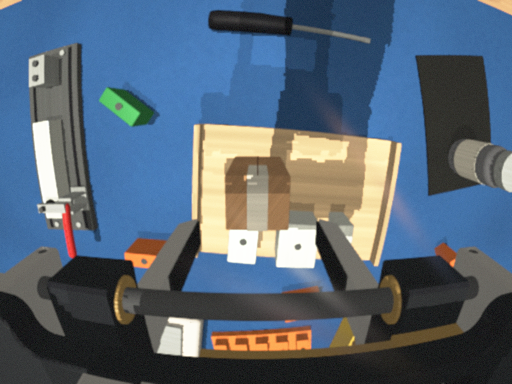

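The jar (480,160) stands upright on the mat, and the carton (257,195) is square under the gripper. Grip it and move it to the front part of the mat.

Request:
servo_tool:
  motion:
    - [0.19, 0, 0, -4, 0]
    - [0.19, 0, 0, -8, 0]
    - [0.19, 0, 0, -12, 0]
    - [0.19, 0, 0, -14.1, 0]
    - [0.19, 0, 0, -14.1, 0]
    - [0.55, 0, 0, -14.1, 0]
    - [0.55, 0, 0, -14.1, 0]
    - [0.55, 0, 0, -14.1, 0]
    - [0.55, 0, 0, -14.1, 0]

```text
time_s: 9.57
ee_pos: [0.5817, -0.0118, 0.2517]
eef_rot: [3.141, 0.002, -3.124]
force: [-1.0, 2.3, 6.3]
grip_width: 0.0558
grip_force: 20.0
```

Request:
servo_tool:
  motion:
    - [0.55, 0, 0, 2, 0]
    - [0.55, 0, 0, 5, 0]
    - [0.55, 0, 0, 8, 0]
    - [0.55, -4, 3, 8, 0]
    - [0.55, -8, 7, 8, 0]
    - [0.55, -11.5, 12, 8, 0]
    - [0.55, -13.7, 17, 8, 0]
    - [0.55, -13.7, 22, 8, 0]
    - [0.55, -13.7, 27, 8, 0]
    - [0.55, -13.7, 28.4, 8, 0]
    - [0.55, -13.7, 28.4, 7, 0]
    - [0.55, -13.7, 28.4, 4, 0]
    - [0.55, -13.7, 28.4, 1.5, 0]
    - [0.55, -13.7, 28.4, 0.3, 0]
    - [0.55, -13.7, 28.4, -0.3, 0]
    - [0.55, -13.7, 28.4, -0.7, 0]
    - [0.55, -13.7, 28.4, -0.8, 0]
    - [0.55, -13.7, 28.4, -0.8, 0]

```text
time_s: 11.82
ee_pos: [0.4448, 0.2721, 0.2436]
eef_rot: [3.141, 0.001, -3.124]
force: [-1.0, -3.5, 6.0]
grip_width: 0.0561
grip_force: 20.0
```

Request:
servo_tool:
  motion:
    - [0.19, 0, 0, 0, 0]
    - [0.19, 0, 0, 0, 0]
    - [0.19, 0, 0, 0, 0]
    - [0.19, 0, 0, 5, 0]
    - [0.19, 0, 0, 10, 0]
    - [0.19, 0, 0, 15, 0]
    - [0.05, 5, -6, 15.6, -10]
    - [0.05, 20.9, -23.5, 15.6, -93.5]
    - [0.05, 20.9, -23.5, 15.6, -93.5]
    - [0.05, 20.9, -23.5, 15.6, -93.5]
    - [0.05, 20.9, -23.5, 15.6, -93.5]
    - [0.05, 20.9, -23.5, 15.6, -93.5]
    - [0.05, 20.9, -23.5, 15.6, -93.5]
    - [0.05, 20.9, -23.5, 15.6, -93.5]
    - [0.05, 20.9, -23.5, 15.6, -93.5]
    - [0.05, 20.9, -23.5, 15.6, -93.5]
    - [0.05, 20.9, -23.5, 15.6, -93.5]

```text
time_s: 13.95
ee_pos: [0.6535, 0.0371, 0.3986]
eef_rot: [-3.141, 0.0, 1.53]
force: [-0.7, 0.0, 0.3]
grip_width: 0.0893
grip_force: 0.0
```

Run:
```python
from h import *
o=ctrl.get_obs();print(o['time_s'],o['eef_rot'],o['ee_pos'],o['qpos'])
w=snap('wrist','w4.png');import pickle;pickle.dump(w,open('w4.pkl','wb'))
print(proj(w,[.6542,.0365,.062]))
```

```text
13.95 [-3.14146259e+00  9.76309936e-06  1.53039468e+00] [0.65353113 0.03711831 0.3985639 ] [ 7.93549594e-04  5.42571346e-01  1.19467842e+00 -4.45989008e-06
  1.40447325e+00  4.11959406e-02]
(np.float64(258.35397388547716), np.float64(183.52174442941939))
```

View pics/w4.png

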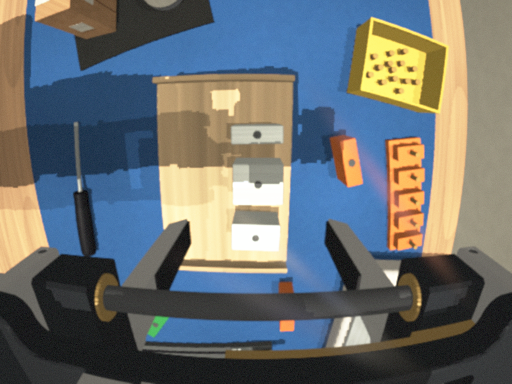

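Jar and carton are both on the mat (top left). The wide block's mark is at (258,184), exactly where predicted, and its edges are aligned with the tool. Gripping.

Request:
servo_tool:
  motion:
    - [0.05, 0, 0, -4, 0]
    - [0.05, 0, 0, -9, 0]
    - [0.05, 0, 0, -13, 0]
    - [0.05, 0, 0, -16, 0]
    - [0.05, 0, 0, -17.4, 0]
    - [0.05, 0, 0, -17.4, 0]
    - [0.5, 0, 0, -17.4, 0]
    - [0.5, 0, 0, -17.4, 0]
    - [0.5, 0, 0, -17.4, 0]
    - [0.5, 0, 0, -17.4, 0]
    - [0.5, 0, 0, -17.4, 0]
  squeeze: 35

```text
time_s: 15.38
ee_pos: [0.6536, 0.0371, 0.225]
eef_rot: [3.141, -0.0, 1.527]
force: [-0.5, -0.1, 4.3]
grip_width: 0.0558
grip_force: 35.0
```

Request:
servo_tool:
  motion:
    - [0.5, 0, 0, 3, 0]
    - [0.5, 0, 0, 8, 0]
    - [0.5, 0, -3, 12, -8]
    - [0.5, -17.6, -34.1, 12, -85.7]
    - [0.5, -17.6, -34.1, 12, -85.7]
    - [0.5, -17.6, -34.1, 12, -85.7]
    - [0.5, -17.6, -34.1, 12, -85.7]
    - [0.5, -17.6, -34.1, 12, -85.7]
    - [0.5, -17.6, -34.1, 12, -85.7]
    - [0.5, -17.6, -34.1, 12, -85.7]
    - [0.5, -17.6, -34.1, 12, -85.7]
    - [0.5, -17.6, -34.1, 12, -85.7]
    - [0.5, -17.6, -34.1, 9, -85.7]
    - [0.5, -17.6, -34.1, 6, -85.7]
    - [0.5, -17.6, -34.1, 6, -85.7]
    - [0.5, -17.6, -34.1, 6, -85.7]

```text
time_s: 17.38
ee_pos: [0.4778, -0.304, 0.2858]
eef_rot: [3.141, -0.001, 0.032]
force: [-0.3, -1.4, -2.4]
grip_width: 0.0556
grip_force: 35.0
```

Run:
```python
from h import *
import pickle
o=ctrl.get_obs();print(o['time_s'],o['eef_rot'],o['ee_pos'],o['qpos'])
w=snap('wrist','w5.png');pickle.dump(w,open('w5.pkl','wb'))
s=snap('side');pickle.dump(s,open('s5.pkl','wb'))
im=w['image'];cv2.imwrite('pics/m5.png',cv2.cvtColor(im[0:300,100:420],cv2.COLOR_RGB2BGR).repeat(2,0).repeat(2,1))
print([np.round(proj(w,P)) for P in([.4525,-.292,.047],[.4525,-.321,.047],[.502,-.287,.042],[.502,-.319,.042])])
```

```text
17.375 [ 3.14086122e+00 -9.53409127e-04  3.20505062e-02] [ 0.47779674 -0.30398656  0.2857872 ] [-6.31307326e-01  4.58830332e-01  1.59561817e+00  1.21626599e-05
  1.08594254e+00  9.07433181e-01]
[array([241., 241.]), array([277., 242.]), array([236., 180.]), array([277., 181.])]
```

View pics/m5.png

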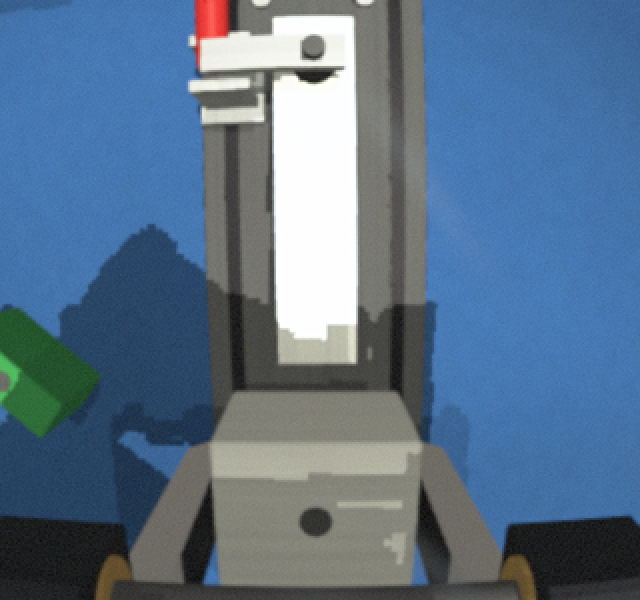

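The view shows the tube end's top edge at crop row 363, columns 278–357, and the block's lower front edge at row 391, columns 232–399.

Run:
```python
from h import *
import pickle
w=pickle.load(open('w5.pkl','rb'));C=lambda x,y:(100+x/2-.25,y/2-.25)
for n,a,z in[('tubeR?',(278,364),.042),('tubeL?',(357,364),.042),('tube far',(273,17),.042),('tube far',(355,17),.042),('blk bottom',(232,391),.0728),('blk',(399,391),.0728),('blk top',(211,443),.1228),('blk top',(420,443),.1228),('dot',(316,521),.1228),('plate',(204,100),.012),('plate',(427,100),.012),('plate',(211,380),.012),('plate',(424,380),.012)]:
    print(n,onz(w,*C(*a),z).round(4))
```

```text
tubeR? [ 0.5007 -0.289   0.042 ]
tubeL? [ 0.5017 -0.3197  0.042 ]
tube far [ 0.6366 -0.2833  0.042 ]
tube far [ 0.6376 -0.3143  0.042 ]
blk bottom [ 0.498  -0.2751  0.0728]
blk [ 0.4998 -0.3321  0.0728]
blk top [ 0.4979 -0.2763  0.1228]
blk top [ 0.4996 -0.3309  0.1228]
dot [ 0.4761 -0.3044  0.1228]
plate [ 0.6092 -0.2526  0.012 ]
plate [ 0.6122 -0.3479  0.012 ]
plate [ 0.4855 -0.2573  0.012 ]
plate [ 0.4884 -0.3527  0.012 ]
```

Request:
servo_tool:
  motion:
    - [0.5, 0, -0.13, 0, 0.4]
    - [0.5, 0, -0.13, -1.5, 0.4]
    - [0.5, 0, -0.13, -2.5, 0.4]
    - [0.5, 0, -0.13, -3.0, 0.4]
    - [0.5, 0, -0.13, -3.5, 0.4]
    - [0.5, 0, -0.13, -3.8, 0.4]
    - [0.5, 0, -0.13, -3.8, 0.4]

```text
time_s: 18.35
ee_pos: [0.4775, -0.3052, 0.2466]
eef_rot: [-3.142, 0.0, 0.038]
force: [0.3, -0.2, -3.5]
grip_width: 0.0558
grip_force: 35.0
```

It is already inside the gap with no contact. Carry on down.

Request:
servo_tool:
  motion:
    - [0.5, 0, 0, -0.6, 0]
    - [0.5, 0, 0, -1.2, 0]
    - [0.5, 0, 0, -1.7, 0]
    - [0.5, 0, 0, -2.0, 0]
    - [0.5, 0, 0, -2.15, 0]
    - [0.5, 0, 0, -2.25, 0]
    - [0.5, 0, 0, -2.25, 0]

```text
time_s: 19.23
ee_pos: [0.4776, -0.3052, 0.225]
eef_rot: [3.141, -0.0, 0.038]
force: [-3.7, 3.1, 5.8]
grip_width: 0.0554
grip_force: 35.0
```

Request:
servo_tool:
  motion:
    - [0.1, 0, 0, 0, 0]
    - [0.1, 0, 0, 0, 0]
    - [0.1, 0, 0, 0, 0]
    - [0.1, 0, 0, 4, 0]
    - [0.1, 0, 0, 9, 0]
    - [0.1, -3, 0, 14, 0]
    - [0.1, -6, 0, 17.5, 0]
    - [0.1, -6, 0, 17.5, 0]
    - [0.1, -6, 0, 17.5, 0]

```text
time_s: 20.35
ee_pos: [0.4177, -0.3052, 0.3985]
eef_rot: [-3.141, 0.0, 0.038]
force: [0.2, 0.0, -0.3]
grip_width: 0.0848
grip_force: 0.0
```

Run:
```python
from h import *
import pickle
w=snap('wrist');pickle.dump(w,open('w6.pkl','wb'))
cv2.imwrite('pics/m6.png',cv2.resize(cv2.cvtColor(w['image'][60:240,170:350],cv2.COLOR_RGB2BGR),None,fx=3,fy=3,interpolation=2))
```

```text
(no output)
```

View pics/m6.png

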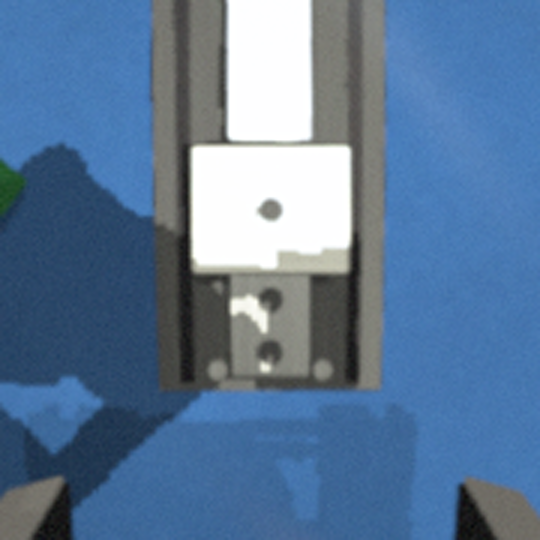

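The block is square, in line and between stop and tube. Now return the carton.

Request:
servo_tool:
  motion:
    - [0.19, 2.7, 57.7, 0, -1.2]
    - [0.19, 2.7, 57.7, 0, -1.2]
    - [0.19, 2.7, 57.7, 0, -1.2]
    - [0.19, 2.7, 57.7, 0, -1.2]
    - [0.19, 2.7, 57.7, 0, -1.2]
    - [0.19, 2.7, 57.7, 0, -1.2]
    - [0.19, 2.7, 57.7, 0, -1.2]
    - [0.19, 2.7, 57.7, 0, -1.2]
    - [0.19, 2.7, 57.7, 0, -1.2]
    - [0.19, 2.7, 57.7, 0, -1.2]
    - [0.19, 2.7, 57.7, 0, -1.2]
    - [0.19, 2.7, 57.7, 0, -1.2]
    - [0.19, 2.7, 57.7, 0, -1.2]
    - [0.19, 2.7, 57.7, 0, -1.2]

```text
time_s: 22.15
ee_pos: [0.4447, 0.271, 0.3993]
eef_rot: [-3.141, -0.0, 0.016]
force: [-0.5, -0.2, 0.8]
grip_width: 0.076
grip_force: 0.0
```

Request:
servo_tool:
  motion:
    - [0.19, 0, 0, -4, 0]
    - [0.19, 0, 0, -8, 0]
    - [0.19, 0, 0, -12, 0]
    - [0.19, 0, 0, -15.4, 0]
    - [0.19, 0, 0, -15.4, 0]
    - [0.19, 0, 0, -15.4, 0]
    - [0.55, 0, 0, -15.4, 0]
    - [0.55, 0, 0, -15.4, 0]
    - [0.55, 0, 0, -15.4, 0]
    - [0.55, 0, 0, -15.4, 0]
  squeeze: 20

```text
time_s: 23.4
ee_pos: [0.4447, 0.2719, 0.2459]
eef_rot: [-3.141, -0.001, 0.017]
force: [-1.0, -1.1, 6.5]
grip_width: 0.0559
grip_force: 20.0
```

Request:
servo_tool:
  motion:
    - [0.55, 0, 0, 2, 0]
    - [0.55, 0, 0, 5, 0]
    - [0.55, 0, 0, 8.5, 0]
    - [0.55, 0, -4, 8.5, 0]
    - [0.55, 0, -9, 8.5, 0]
    - [0.55, 1, -14, 8.5, 0]
    - [0.55, 4, -19, 8.5, 0]
    - [0.55, 8, -23, 8.5, 0]
    - [0.55, 12, -26.5, 8.5, 0]
    - [0.55, 13.7, -28.4, 8.5, 0]
    - [0.55, 13.7, -28.4, 8.5, 0]
    - [0.55, 13.7, -28.4, 6, 0]
    - [0.55, 13.7, -28.4, 3.5, 0]
    - [0.55, 13.7, -28.4, 2, 0]
    - [0.55, 13.7, -28.4, 1.2, 0]
    - [0.55, 13.7, -28.4, 0.8, 0]
    - [0.55, 13.7, -28.4, 0.75, 0]
    - [0.55, 13.7, -28.4, 0.75, 0]

```text
time_s: 25.65
ee_pos: [0.5817, -0.0121, 0.2537]
eef_rot: [-3.142, -0.002, 0.017]
force: [-2.8, 2.2, 5.5]
grip_width: 0.0562
grip_force: 20.0
```

Request:
servo_tool:
  motion:
    - [0.19, 0, 0, 0, 0]
    - [0.19, 0, 0, 0, 0]
    - [0.19, 0, 0, 0, 0]
    - [0.19, 0, 0, 4, 0]
    - [0.19, 0, 0, 9, 0]
    - [0.19, 0, 0, 14, 0]
    - [0.19, -1, 8, 14.6, -4]
    - [0.19, -3.7, 29.9, 14.6, -4]
    - [0.19, -3.7, 29.9, 14.6, -4]
    - [0.19, -3.7, 29.9, 14.6, -4]
    - [0.19, -3.7, 29.9, 14.6, -4]
    - [0.19, -3.7, 29.9, 14.6, -4]
    - [0.19, -3.7, 29.9, 14.6, -4]
    - [0.19, -3.7, 29.9, 14.6, -4]

```text
time_s: 27.4
ee_pos: [0.5449, 0.2857, 0.3987]
eef_rot: [3.142, -0.0, -0.054]
force: [0.5, -0.3, 1.0]
grip_width: 0.0764
grip_force: 0.0
```

Request:
servo_tool:
  motion:
    - [0.19, 0, 0, -4, 0]
    - [0.19, 0, 0, -8, 0]
    - [0.19, 0, 0, -12, 0]
    - [0.19, 0, 0, -15, 0]
    - [0.19, 0, 0, -16.6, 0]
    - [0.19, 0, 0, -16.6, 0]
    - [0.55, 0, 0, -16.6, 0]
    - [0.55, 0, 0, -16.6, 0]
    - [0.55, 0, 0, -16.6, 0]
    - [0.55, 0, 0, -16.6, 0]

```text
time_s: 28.65
ee_pos: [0.5447, 0.2869, 0.2336]
eef_rot: [-3.141, -0.001, -0.052]
force: [-0.8, -0.9, 6.6]
grip_width: 0.0534
grip_force: 20.0
```

Request:
servo_tool:
  motion:
    - [0.55, 0, 0, 2, 0]
    - [0.55, 0, 0, 5, 0]
    - [0.55, 0, 0, 8.5, 0]
    - [0.55, 1, -5, 8.5, 0]
    - [0.55, 2, -10, 8.5, 0]
    - [0.55, 3, -15, 8.5, 0]
    - [0.55, 4, -19, 8.5, 0]
    - [0.55, 4.2, -20.7, 8.5, 0]
    - [0.55, 4.2, -20.7, 8.5, 0]
    - [0.55, 4.2, -20.7, 6, 0]
    - [0.55, 4.2, -20.7, 3.5, 0]
    - [0.55, 4.2, -20.7, 2, 0]
    - [0.55, 4.2, -20.7, 1.2, 0]
    - [0.55, 4.2, -20.7, 0.8, 0]
    - [0.55, 4.2, -20.7, 0.75, 0]
    - [0.55, 4.2, -20.7, 0.75, 0]

```text
time_s: 30.65
ee_pos: [0.5868, 0.0801, 0.2414]
eef_rot: [-3.141, -0.002, -0.052]
force: [-3.3, 1.6, 6.5]
grip_width: 0.0541
grip_force: 20.0
```

Request:
servo_tool:
  motion:
    - [0.19, 0, 0, 0, 0]
    - [0.19, 0, 0, 0, 0]
    - [0.19, 0, 0, 0, 0]
    - [0.19, 0, 0, 4, 0]
    - [0.19, 0, 0, 9, 0]
    - [0.19, 0, 0, 14, 0]
    - [0.19, 0, 0, 16, 0]
    - [0.19, -16, 25, 16, 0]
    - [0.19, -16, 25, 16, 0]
    - [0.19, -16, 25, 16, 0]
    - [0.19, -16, 25, 16, 0]
    - [0.19, -16, 25, 16, 0]
    - [0.19, -16, 25, 16, 0]
    - [0.19, -16, 25, 16, 0]

```text
time_s: 32.4
ee_pos: [0.4268, 0.3295, 0.4001]
eef_rot: [3.141, -0.0, -0.052]
force: [0.1, -0.1, -0.5]
grip_width: 0.0763
grip_force: 0.0
```

Run:
```python
from h import *
t=snap('top','top9.png');s=snap('side')
o=cv2.imread('pics/top.png');n=cv2.imread('pics/top9.png')
os=cv2.imread('pics/side.png');ns=cv2.cvtColor(s['image'],cv2.COLOR_RGB2BGR)
z=lambda x,k:cv2.resize(x,None,fx=k,fy=k,interpolation=2)
A=np.hstack([z(o[125:225,170:300],3),z(n[125:225,170:300],3)])
B=np.hstack([z(os[140:240,200:330],3),z(ns[140:240,200:330],3)])
cv2.imwrite('pics/fin.png',np.vstack([A,B]))
```

```text
(no output)
```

View pics/fin.png

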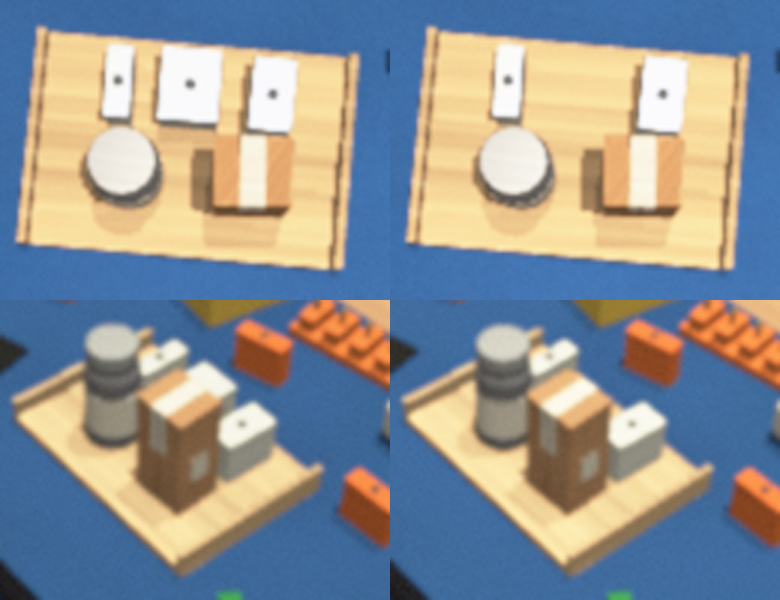

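View pics/top9.png

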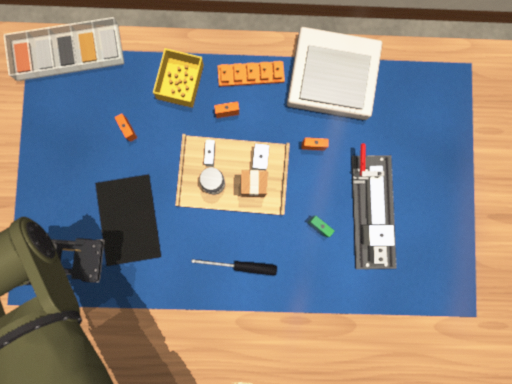

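Before (left) and after (right) match: the jar and carton are back in place and upright, the other blocks and the screwdriver have not moved, and the block is in the fixture at (381,235).

```bash
python3 -c "
from station import ctrl
print(ctrl.hand_in())"
```

```text
the job is handed in; nothing more can be done
None
```

I handed the job in: the 46 mm block, the widest, sits square between stop and tube in a gap of about 49 mm, and the jar and carton are back where they stood. The other blocks and the screwdriver were not disturbed.

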